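# Close the split mould and hold it pressed

### The arm

A 7-joint arm with a two-finger parallel gripper is mounted at the origin on a cart in front of the work surface, level with it; the furniture and walls round the work are solid. World frame = base frame: x ahead of the robot, y to its left, z up, the work surface at z = 0. Lengths are in m, angles in rad, forces in N, time in s.
With the tool pointing down it reaches from about 0.425 to 0.925 m from the base axis. Payload 6.8 kg.
Tool frame: the origin (TCP) lies midway between the tips of the shut fingers; the grasp point (between the pads) lies 19 mm behind it (grip_point_offset is the distance from the TCP to the grasp point, in m); y points along the fingers, x is the direction in which the jaws open and shut, and the axes are right-handed (so a half turn about y gives the same grasp; the last joint's range is limited). The gripper opens to 85 mm and grips with 20 to 120 N. Pads are 22 mm wide; open, the fingers measure 114 mm over their backs; the gripper's body (76 mm by 85 mm) begins 54 mm behind the grasp point. The pads swing forward as they close: fully open they stand 13 mm farther back than shut.
Start: joints at [1.018, 0.477, 0.022, 1.555, -0.011, 1.109, -0.083], TCP at [0.29, -0.609, 0.201] pointing down, gripper open.
Joint ranges: [-2.96, 2.96], [-0.34, 2.1], [-1.41, 1.46], [0.24, 2.44], [-1.37, 4.51], [0.17, 1.92], [-2.96, 2.96]. Speed limits (rad/s): [2.39, 2.39, 3.14, 3.14, 3.14, 3.14, 3.14].

### API

Orientations are given as a unit quaternion [w, x, y, z].
In Python, from station import get_obs, read_camera, hand_in, grip_point_offset gives the robot as it stands.
- The arm moves only by the tool play_rows, never from a script. Its argument "increments" is a list of rows, each a list of 2 entries, a list of its own where there are three numbers: the shift along the tool's x, y, z in m, then the turn, a rotation vector about the tool's x, y, z in degrees. In form: [[[tx, ty, tz], [ax, ay, az]], ...]. A call has 1 to 20 rows; each row shifts and turns the commanded pose from where the row before left it, along the tool's axes as they then stand; what a row does not reach is not made up. A row lasts 1/12 s, in which the tool goes at most 41.7 mm and 7.16 degrees, less where a joint would pass 70% of its speed; a pose out of reach is approached as far as the arm can. A call with a gripper value outside its range is refused whole. "gripper" is the finger opening in m, from 0 to 0.0854, set as the call begins (left out, the last holds). The fingers move at their own pace and stop on an object; "grip_force" is the grip in N (left out, the last holds). Time passes only in rows, so rows that do not move let the fingers close. It gives the time, the measured TCP pose, the force and the opening at its end, in the units of the state.
- get_obs(): the state, without advancing time (a new reading comes with each control period).
- read_camera(name): name is "side" or "top"; returns a dict with "color" (420x560x3 uint8, red, green, blue), "range_z" (420x560 float32, m along the optical axis (not along the pixel's ray), 0 where there is no reading), "intrinsics" (3x3 intrinsics, pixels), "dist_coeffs" ([k1, k2, p1, p2, k3] as OpenCV has them; the pictures are not rectified), "R" (3x3) and "t" (3): a world point X has camera coordinates R X + t. Camera axes: x right, y down, z forward; pixel columns grow to the right and rows downward; lengths in m; the calibration is good to about 2 mm. A picture is of the moment at which its call begins.
- hand_in(): hands the job in, once; it reports no verdict.
The state is a dict: "t": time; "q": joint angles; "joint_vel": joint speeds; "joint_torque": joint torques, N m; "eef_pos": TCP position; "tool_rot": TCP orientation; "contact_force": force on the tool from outside, world axes, zero at the start; "torque": the same for the moment, N m; "gripper_width": opening from 0.0 (shut) to 1.0 (fully open).
Only numpy, scipy, OpenCV 4.12 (cv2) and the standard library are available. Lean on these libraries where they do the work, as an engineer would, in place of code of your own. Each camera call takes 0.05 s, during which the arm holds its last target. There are 200 camera calls.

### The job

Swing the red-knobbed hold-down arm a quarter turn off the mould to its open stop, then fit the loose upper half of the mould onto the two dowels of the fixed lower half. A sprung pad pushes the halves apart, so press the upper half down until the two faces meet with no gap, and finish while still holding it pressed shut with the hold-down arm still swung open: do not let go. Leave the glue bottle, the amber jar and the wooden off-cut where they stand.

Things in the scene. Friction and masses are not known exactly. Their poses are not given: they have to be found in the camera images.
- seat (a point): Centre of the joint face of the fixed lower mould half, 42 mm above the bench: aluminium block 150 x 60 x 30 mm on a dark plate 242 x 84 x 12 mm (x = -160 to +82 mm). Axes: x along (hold-down post at -x), y across, z up. Steel dowels with tapered noses, 10 mm thick, 22 mm tall, stand at x = -58 and +58 mm, y = 0. An orange sprung pad 56 x 30 mm sits in the middle.
- dowel_near (a point): Tip of the dowel next to the hold-down post, 22 mm above the joint face.
- dowel_far (a point): Tip of the other dowel, 22 mm above the joint face.
- lift_pad (a joint): How far the orange sprung pad is pressed in (m). 0: it stands 6 mm proud of the joint face; 0.006: level with it. It pushes up with 5 N at 0 and 11 N at 0.006; the upper half (3 N, varies) does not sink it by its own weight.
- hold_down_pivot (a point): Vertical pivot axis of the hold-down arm, on a grey post (top of the arm's bar is about 78 mm above the bench) 110 mm from the mould's centre on its -x side.
- hold_down_knob (a point): Middle of the red upright knob on the end of the hold-down arm, 75 mm from the pivot axis; the knob is 20 mm thick, its top 109 mm above the bench, 15 mm above this point. The arm is a flat steel bar 16 mm wide.
- hold_down (a joint): Angle of the hold-down arm (rad): 0 lies along the mould over the near dowel and blocks it, 1.57 (open stop) points square off to the mould's +y side; it turns anticlockwise seen from above as it opens. It stays where it is left; the knob needs about 1 N sideways.
- cover_grip (a point): Grasp point of the loose upper half (0.3 kg, varies), on its wooden rib 44 mm above its underside: aluminium plate 150 x 50 x 20 mm with 12 mm through holes at x = -58 and +58 mm, y = 0; on it a rib 80 mm long (x), 26 wide (y), 40 high, top 60 mm above the underside. x along, y across (fingers close along y), z up. Starts face down on the bench; fits either way round.
- cover_face (a point): Centre of the underside (joint face) of the upper half; it meets seat when the mould is shut.
- glue_bottle: Off-white glue bottle, 46 mm across, 101 mm tall, origin at the centre of its underside; bystander.
- amber_jar: Amber jar with black lid, 46 mm across, 59 mm tall, origin at the centre of its underside; bystander.
- offcut: Hardwood off-cut 60 x 90 x 19 mm, origin at the centre of its underside; bystander.
Not all that is in view belongs to the job. Leave any green or pink look-alike of the part that bears cover_grip alone.

How it is judged:
On the way, in this order (a step that is already met when the one before it is completed fails the run):
1. the hold-down arm is swung to its open stop (value of joint hold_down above 1.4 rad), for 0.2 s.
2. the upper half is on both dowels (horizontal distance between cover_face and seat below 0.004 m and angle between the x axis of cover_face and the x axis of seat, either way round below 0.05 rad and z of cover_face in the frame of seat below 0.012 m), for 0.1 s.
At the end, for the whole second after the job is handed in: The hold-down stands open (over 1.35 rad); the upper half is on both dowels, centred within 4 mm, turned under 0.05 rad and tipped under 0.03 rad, its face within 2 mm of the joint face, the pad pressed in over 4 mm; the gripper still bears on it with over 3 N (value of joint hold_down above 1.35 rad and horizontal distance between cover_face and seat below 0.004 m and angle between the x axis of cover_face and the x axis of seat, either way round below 0.05 rad and angle between the z axis of cover_face and the z axis of seat, either way round below 0.03 rad and z of cover_face in the frame of seat below 0.002 m and value of joint lift_pad above 0.004 m and contact force between the fingers and cover above 3 N); the arm keeps its last pose, push and grip.
It fails at once if a bystander (glue bottle, amber jar or off-cut) is pushed more than 3 cm or tipped (distance of any of glue_bottle, amber_jar, offcut from where it was at the start of the episode above 0.03 m or angle between any of glue_bottle, amber_jar's own z axis and vertical above 0.5 rad).
It also fails if it takes over 72 s, if anything falls off the work surface, if the arm or the gripper's body presses on something with over 40 N, if the wrist force passes 120 N, or if a joint passes its speed limit or range.

## Working session

There is one attempt and no reset: what is moved stays moved. The work goes in short steps, Python scripts to look and compute and a tool call to move; the robot and the scene stay as the last step left them, time stands still between calls to the robot, and variables do not carry over. Pictures are saved under pics/ and viewed, about 8 in all and at most 12, crops included, and the job is handed in when it is done.

Besides the shell and the picture viewer there is one more tool, called after "Call:" by a JSON object that holds its "method" and its "body". play_rows: Moves the arm, as the interface text tells. Its arguments: {"type":"object","properties":{"increments":{"type":"array","items":{"type":"array"}},"gripper":{"type":"number"},"grip_force":{"type":"number"}},"required":["increments"]}

```bash
mkdir -p pics; ls
cat > h.py <<'E'
from station import *
import numpy as np, cv2
def cloud(c):
    K,d=c["intrinsics"],np.array(c["dist_coeffs"]);Z=c["range_z"];h,w=Z.shape
    u,v=np.meshgrid(np.arange(w),np.arange(h))
    n=cv2.undistortPoints(np.stack([u,v],-1).reshape(-1,1,2).astype(float),np.array(K),d).reshape(h,w,2)
    P=np.dstack([n[...,0]*Z,n[...,1]*Z,Z])
    W=(P-np.array(c["t"]))@np.array(c["R"]); W[Z==0]=np.nan
    return W
def save(n,c,crop=None,s=1):
    im=c["color"]
    if crop: im=im[crop[0]:crop[1],crop[2]:crop[3]]
    cv2.imwrite(n,cv2.resize(im[...,::-1],None,fx=s,fy=s,interpolation=cv2.INTER_CUBIC))
E
python3 - <<'E'
from h import *
for n in("top","side"):
    c=read_camera(n);save(f"pics/{n}0.png",c,s=1.4);np.savez(f"{n}0.npz",W=cloud(c),**c)
    print(n,-np.array(c["R"]).T@c["t"])
print(get_obs(),grip_point_offset)
E
```

```text
pics
top [0.25970179 0.07060801 1.79121913]
side [-0.0353767   1.12799247  0.76449444]
{'t': 0.1, 'q': array([ 1.01794242,  0.47773181,  0.02236424,  1.55638887, -0.01152108,
        1.10929816, -0.08307978]), 'joint_vel': array([ 0.00058069, -0.00240754, -0.00146317, -0.00324982,  0.0009228 ,
        0.00138454, -0.00341125]), 'joint_torque': array([ 3.91117675e-03, -5.97768867e+01,  1.61395703e+00, -2.81954134e+01,
        1.29244136e-02,  5.16170127e-03, -3.43508987e-05]), 'eef_pos': array([ 0.29012645, -0.60879626,  0.19969844]), 'tool_rot': array([ 0.59824934, -0.59767913,  0.3779384 , -0.37688188]), 'contact_force': array([0.49991775, 0.63862922, 0.07126698]), 'torque': array([0.00075077, 0.01171428, 0.0037093 ]), 'gripper_width': 0.9999017210505461} 0.0187
```

View pics/top0.png

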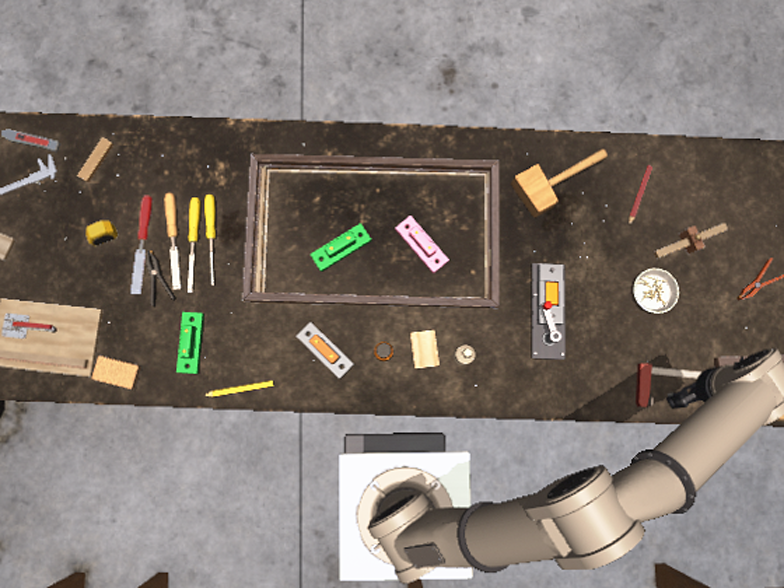

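View pics/side0.png

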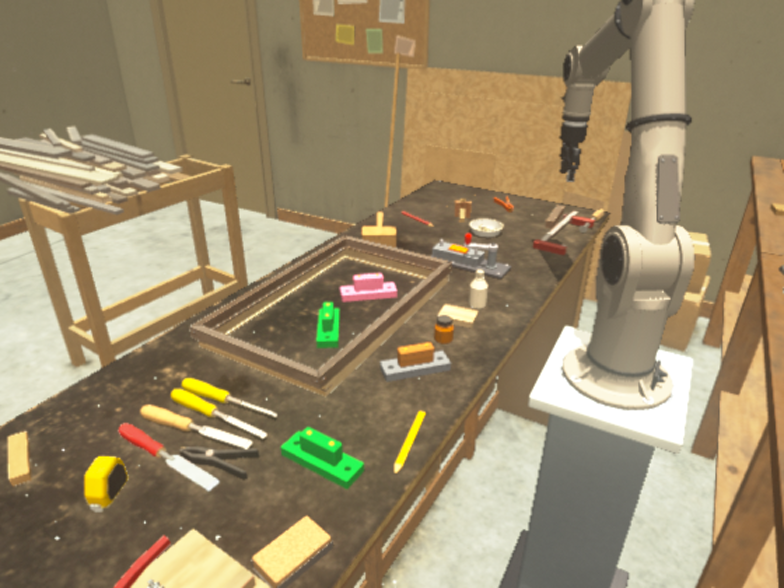

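The top view (pixels in the 1.4x picture) shows the upper half at (325,350), the mould at (547,310) with its post at (553,338) and knob at (547,305). The jar is at (384,351), the off-cut at (425,350) and the bottle at (466,354). The side view agrees. Next I measure them.

```bash
cat > m.py <<'E'
from h import *
def rect(W,x0,x1,y0,y1,z0,z1,extra=None):
    m=(W[...,0]>x0)&(W[...,0]<x1)&(W[...,1]>y0)&(W[...,1]<y1)&(W[...,2]>z0)&(W[...,2]<z1)
    if extra is not None:m&=extra
    p=W[m]
    if len(p)<4: return None
    r=cv2.minAreaRect((p[:,:2]*1000).astype(np.float32))
    return len(p),np.round(r[0],1),np.round(r[1],1),round(r[2],1),"z",np.round(np.percentile(p[:,2],[5,50,95])*1000,1)
E
python3 - <<'E'
from m import *
for n in("top","side"):
    d=np.load(n+"0.npz");W=d["W"];C=d["color"].astype(int)
    print(n)
    if n=="top":
        for nm,(u,v) in dict(cover=(325,350),post=(553,338),knob=(547,305),pad=(551,290),jar=(384,351),off=(425,350),bot=(466,354),frame_r=(495,230),plate=(540,354)).items():
            print(nm,W[int(v/1.4),int(u/1.4)].round(4))
        c=W[250,232]
        cx,cy=c[:2]
    b=(cx-.11,cx+.11,cy+-.1,cy+.1)
    print("cover plate",rect(W,*b,.012,.03)); print("rib",rect(W,*b,.05,.075))
    print("cover all",rect(W,*b,.012,.075))
    R,G,B=C[...,0],C[...,1],C[...,2]
    if n=="top": m0=W[int(310/1.4),int(547/1.4)][:2]
    b=(m0[0]-.2,m0[0]+.2,m0[1]-.12,m0[1]+.12)
    print("base",rect(W,*b,.006,.2)); print("block",rect(W,*b,.036,.046)); print("bar",rect(W,*b,.07,.115))
    red=(R>130)&(G<60)&(B<60)
    print("knob",rect(W,*b,.07,.13,red)); 
    print("pad",rect(W,*b,.04,.06,(R>180)&(G>90)&(B<90)))
E
```

```text
top
cover [0.3995 0.1877 0.0606]
post [ 0.4204 -0.3587  0.0862]
knob [ 0.498  -0.3393  0.1124]
pad [ 0.5422 -0.3676  0.0465]
jar [0.3982 0.0461 0.056 ]
off [ 0.4007 -0.0553  0.008 ]
bot [ 0.3851 -0.1437  0.1056]
frame_r [ 0.6914 -0.2311  0.0654]
plate [ 0.3897 -0.341   0.0097]
cover plate (407, array([405.5, 188.9]), array([144.6, 197.6]), 86.4, 'z', array([13.5, 19.7, 26.4]))
rib (178, array([403.6, 189.4]), array([79.1, 25.6]), 47.3, 'z', array([52.7, 60.3, 66. ]))
cover all (598, array([405.5, 188.9]), array([144.6, 197.6]), 86.4, 'z', array([14. , 22.1, 63.5]))
base (2097, array([ 488.4, -346.1]), array([239.6, 398.6]), 89.9, 'z', array([ 6.5, 25.6, 80. ]))
block (437, array([ 531.3, -345.9]), array([160.3, 183.2]), 56.3, 'z', array([36.8, 41. , 45.3]))
bar (191, array([ 523.3, -275. ]), array([288.4,  99.3]), 36.4, 'z', array([ 71.1,  80.4, 106.5]))
knob (9, array([ 498.5, -344.2]), array([14. , 12.1]), 43.2, 'z', array([102.2, 103.9, 112. ]))
pad (126, array([ 536.3, -370.5]), array([30.7, 51.4]), 83.7, 'z', array([41.7, 47.4, 53.5]))
side
cover plate (418, array([400.8, 193.9]), array([151.1,  55.9]), 44.6, 'z', array([13.8, 18.7, 26.6]))
rib (175, array([454.1, 156.3]), array([ 77.4, 166. ]), 53.8, 'z', array([51.8, 57.9, 61.3]))
cover all (738, array([442.7, 149.6]), array([151. , 177.4]), 43.7, 'z', array([14.8, 22.7, 59.4]))
base (917, array([ 529.2, -317.9]), array([316.5, 182.8]), 0.0, 'z', array([ 9. , 37.7, 80.2]))
block (220, array([ 542.5, -297.8]), array([239.2, 196.6]), 65.8, 'z', array([36.6, 40.4, 44.8]))
bar (113, array([ 455. , -353.3]), array([97.3, 28.1]), 12.4, 'z', array([ 70.9,  78.7, 105.9]))
knob (20, array([ 494.5, -337. ]), array([12.5, 16.9]), 45.6, 'z', array([ 85.8,  99.6, 107.4]))
pad (47, array([ 531.5, -367.3]), array([32.4, 53.8]), 86.7, 'z', array([41.4, 45.9, 49.5]))
```

```bash
cat >> h.py <<'E'
def onplane(c,px,z):
    K,d=np.array(c["intrinsics"]),np.array(c["dist_coeffs"]);R=np.array(c["R"]);t=np.array(c["t"])
    n=cv2.undistortPoints(np.array(px,float).reshape(-1,1,2),K,d).reshape(-1,2)
    r=np.c_[n,np.ones(len(n))]@R; o=-R.T@t
    return (o+r*((z-o[2])/r[:,2])[:,None])[:,:2]
def proj(c,X):
    return cv2.projectPoints(np.array(X,float).reshape(-1,1,3),cv2.Rodrigues(np.array(c["R"]))[0],np.array(c["t"],float),np.array(c["intrinsics"]),np.array(c["dist_coeffs"]))[0].reshape(-1,2)
E
python3 - <<'E'
from h import *
T=np.load("top0.npz");S=np.load("side0.npz")
a=cv2.resize(T["color"][180:262,372:412],None,fx=7,fy=7,interpolation=cv2.INTER_CUBIC)
b=cv2.resize(S["color"][160:202,300:370],None,fx=7,fy=7,interpolation=cv2.INTER_CUBIC)
o=np.zeros((600,790,3),np.uint8);o[:574,:280]=a;o[:294,290:780]=b
d=cv2.resize(T["color"][222:276,205:260],None,fx=5,fy=5,interpolation=cv2.INTER_CUBIC)
o[300:570,290:565]=d
cv2.imwrite("pics/c1.png",o[...,::-1])
E
```

```text
(no output)
```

View pics/c1.png

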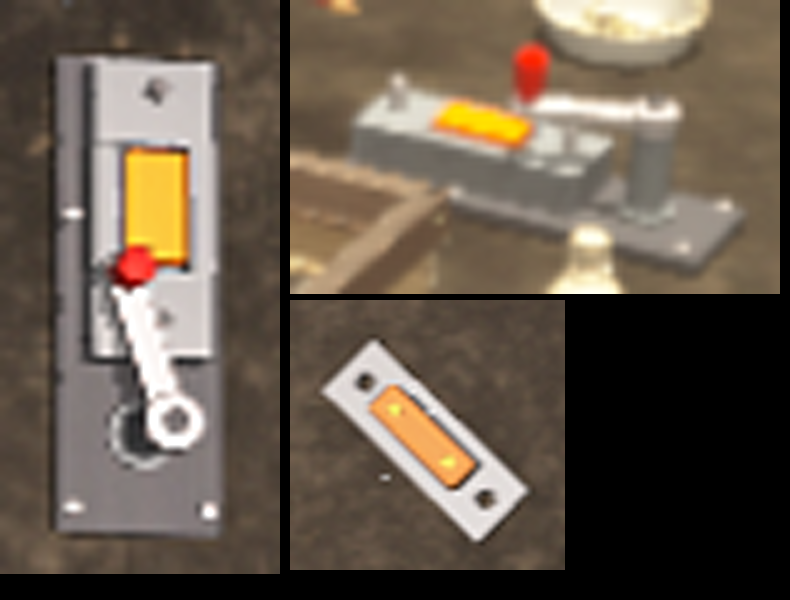

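The crop shows the block top's corners at about (92,62), (216,60), (214,360) and (90,358), the ring at (175,420) and the knob at (137,265). The upper half's plate corners and holes are sharp too. I project these onto their known heights.

Run:
```python
from h import *
T=np.load("top0.npz")
def P(pts,s,off,org,z):
    p=(np.array(pts,float)-off+.5)/s-.5+org
    return onplane(T,p,z)*1000
o=((0,0),(372,180))
def rep(n,q):
    print(n,q.round(1).tolist(),"c",q.mean(0).round(1),"sides",[round(float(np.linalg.norm(q[i]-q[i-1])),1) for i in range(len(q))])
rep("block",P([(92,62),(216,60),(214,360),(90,358)],7,*o,.042))
rep("pad",P([(124,149),(188,150),(189,267),(125,264)],7,*o,.048))
rep("plateL",P([(54,57),(57,533),(220,535)],7,*o,.012))
rep("ring,knob",np.r_[P([(175,420)],7,*o,.078),P([(136,264)],7,*o,.109)])
rep("dowelF tip",P([(155,88)],7,*o,.060))
c=((290,300),(205,222))
q=P([(375,340),(527,490),(478,542),(322,391)],5,*c,.02);rep("cover",q)
rep("holes",P([(366,382),(486,498)],5,*c,.02))
print("bottle top",onplane(T,[(466/1.4,354/1.4)],.101),"jar",onplane(T,[(384/1.4,351/1.4)],.059))
# auto: cover by brightness/colour vs. bench
C=cv2.cvtColor(T["color"],cv2.COLOR_RGB2HSV)
m=np.zeros(C.shape[:2],np.uint8);m[222:276,205:260]=(C[222:276,205:260,2]>130)
m=cv2.morphologyEx(m,cv2.MORPH_OPEN,np.ones((3,3)))
k=max(cv2.findContours(m,0,cv2.CHAIN_APPROX_NONE)[0],key=cv2.contourArea)
print("cover auto",cv2.minAreaRect((onplane(T,k,.02)*1000).astype(np.float32)))
```

```text
block [[608.8, -342.9], [609.2, -405.2], [458.8, -396.3], [460.6, -334.9]] c [ 534.3 -369.8] sides [148.4, 62.3, 150.6, 61.4]
pad [[563.6, -355.3], [562.7, -387.2], [504.3, -384.7], [506.2, -353.0]] c [ 534.2 -370. ] sides [57.5, 31.9, 58.5, 31.7]
plateL [[617.6, -330.7], [376.9, -321.4], [374.7, -402.9]] c [ 456.4 -351.7] sides [253.3, 240.8, 81.5]
ring,knob [[426.0, -366.3], [497.5, -343.5]] c [ 461.7 -354.9] sides [75.1, 75.1]
dowelF tip [[591.8, -369.2]] c [ 591.8 -369.2] sides [0.0]
cover [[474.0, 226.3], [368.9, 121.7], [333.7, 155.6], [439.0, 262.9]] c [403.9 191.6] sides [50.7, 148.3, 48.8, 150.3]
holes [[444.9, 232.5], [363.8, 149.9]] c [404.3 191.2] sides [115.7, 115.7]
bottle top [[ 0.38262152 -0.14704377]] jar [[0.39549153 0.04521977]]
cover auto ((403.3055419921875, 192.02801513671875), (149.64784240722656, 51.15439987182617), 44.890193939208984)
```

```bash
cat > go.py <<'E'
import sys
from h import *
from scipy.spatial.transform import Rotation as R
def state():
    o=get_obs();q=o["tool_rot"];return o,R.from_quat([q[1],q[2],q[3],q[0]])
def plan(xyz,yaw):
    """tool shift (before turn) and turn for tool-down pose with jaw axis (tool x) at world yaw deg, mod 180"""
    o,r=state();M=r.as_matrix()
    cur=np.degrees(np.arctan2(M[1,0],M[0,0])); d=(yaw-cur+90)%180-90
    T=np.column_stack([[np.cos(np.radians(cur+d)),np.sin(np.radians(cur+d)),0],[0,0,-1],[0,0,0]]);T[:,2]=np.cross(T[:,0],T[:,1])
    rv=np.degrees((r.inv()*R.from_matrix(T)).as_rotvec())
    w=np.array(xyz)-o["eef_pos"]
    print("pos",o["eef_pos"].round(4),"t",round(o["t"],2),"yaw",cur.round(2),"F",o["contact_force"].round(1),"w",round(o["gripper_width"],3),"q7",o["q"][6].round(2))
    print("axes\n",M.round(4)); print("shift tool mm",(r.inv().apply(w)*1000).round(1),"turn",rv.round(2),"| shift after turn",(T.T@w*1000).round(1))
if __name__=="__main__": a=[float(x) for x in sys.argv[1:]];plan(a[:3],a[3])
E
python3 go.py .4975 -.3435 .18 142
```

```text
pos [ 0.2901 -0.6088  0.1997] t 0.1 yaw -64.52 F [0.5 0.6 0.1] w 1.0 q7 -0.08
axes
 [[ 4.302e-01 -8.000e-04  9.027e-01]
 [-9.027e-01  1.500e-03  4.302e-01]
 [-1.700e-03 -1.000e+00 -1.000e-04]]
shift tool mm [-150.2   19.9  301.3] turn [-2.000e-02 -2.652e+01 -1.000e-01] | shift after turn [1.000e-01 1.970e+01 3.367e+02]
```

Call:
{"method": "play_rows", "body": {"increments": [[[0,0,0],[0,-5.3,0]],[[0,0,0],[0,-5.3,0]],[[0,0,0],[0,-5.3,0]],[[0,0,0],[0,-5.3,0]],[[0,0,0],[0,-5.3,0]],[[0,0.002,0.028],[0,0,0]],[[0,0.002,0.028],[0,0,0]],[[0,0.002,0.028],[0,0,0]],[[0,0.002,0.028],[0,0,0]],[[0,0.002,0.028],[0,0,0]],[[0,0.002,0.028],[0,0,0]],[[0,0.002,0.028],[0,0,0]],[[0,0.002,0.028],[0,0,0]],[[0,0.002,0.028],[0,0,0]],[[0,0.002,0.028],[0,0,0]],[[0,0,0.028],[0,0,0]],[[0,0,0.0285],[0,0,0]],[[0,0,0],[0,0,0]],[[0,0,0],[0,0,0]],[[0,0,0],[0,0,0]]], "gripper": 0.042}}

```text
t: 1.77
eef_pos: [0.4971, -0.3447, 0.1803]
tool_rot: [-0.668, 0.669, -0.231, 0.23]
contact_force: [-0.3, -0.6, 0.1]
gripper_width: 0.496
```

```bash
python3 go.py .4975 -.3435 .085 142
```

```text
pos [ 0.4971 -0.3447  0.1803] t 1.77 yaw -38.03 F [-0.3 -0.6  0.1] w 0.496 q7 -0.23
axes
 [[ 7.877e-01 -1.000e-03  6.160e-01]
 [-6.160e-01 -2.000e-04  7.877e-01]
 [-7.000e-04 -1.000e+00 -8.000e-04]]
shift tool mm [-0.3 95.3  1.3] turn [ 0.04 -0.03 -0.04] | shift after turn [-0.4 95.3  1.2]
```

Call:
{"method": "play_rows", "body": {"increments": [[[0,0.016,0.001],[0,0,0]],[[0,0.016,0],[0,0,0]],[[0,0.016,0],[0,0,0]],[[0,0.016,0],[0,0,0]],[[0,0.016,0],[0,0,0]],[[0,0.015,0],[0,0,0]],[[-0.006,0,0],[0,0,0]],[[-0.0056,0,0.0034],[0,0,0]],[[-0.0058,0,0.003],[0,0,0]],[[-0.0061,0,0.0024],[0,0,0]],[[-0.0063,0,0.0019],[0,0,0]],[[-0.0064,0,0.0013],[0,0,0]],[[-0.0065,0,0.0008],[0,0,0]],[[-0.0065,0,0.0002],[0,0,0]],[[-0.0065,0,-0.0004],[0,0,0]],[[-0.0065,0,-0.0009],[0,0,0]],[[-0.0064,0,-0.0015],[0,0,0]],[[-0.0062,0,-0.002],[0,0,0]],[[-0.006,0,-0.0026],[0,0,0]],[[0,0,0],[0,0,0]]]}}

```text
t: 3.43
eef_pos: [0.4363, -0.2891, 0.0854]
tool_rot: [-0.668, 0.669, -0.231, 0.23]
contact_force: [-0.1, -0.1, -0.6]
gripper_width: 0.494
```

```bash
python3 go.py .4293 -.2913 .085 142
python3 - <<'E'
from h import *
c=read_camera("side");save("pics/s2.png",c,(140,220,290,390),6)
E
```

```text
pos [ 0.4363 -0.2891  0.0854] t 3.43 yaw -38.06 F [-0.1 -0.1 -0.6] w 0.494 q7 -0.3
axes
 [[ 7.874e-01 -1.400e-03  6.165e-01]
 [-6.165e-01  2.000e-04  7.874e-01]
 [-1.300e-03 -1.000e+00 -7.000e-04]]
shift tool mm [-4.2  0.4 -6. ] turn [ 0.04 -0.06 -0.07] | shift after turn [-4.2  0.4 -6. ]
```

View pics/s2.png

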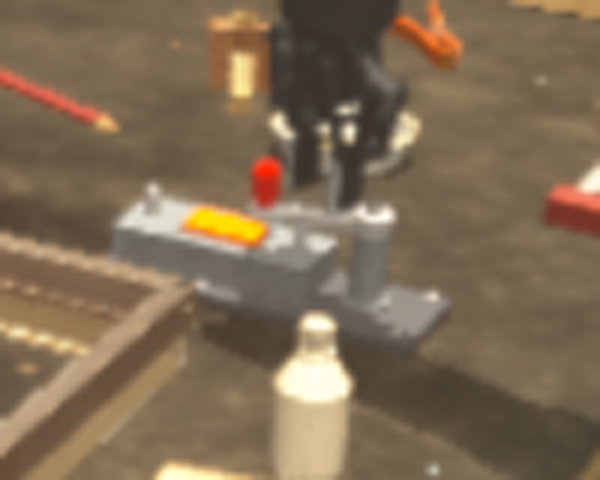

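The knob has not moved: it is still at about (265,185) in the crop, and the fingers are at (300–350,190). I check the projection of the tool and the knob.

Run:
```python
from h import *
c=read_camera("side")
f=lambda X:((proj(c,X)-[290,140]+.5)*6).round(0).tolist()
print("tcp,knob0 mid,knob top, knob open, ring",f([[.4363,-.2891,.0854],[.4975,-.3435,.094],[.4975,-.3435,.109],[.4293,-.2913,.094],[.426,-.3663,.078]]))
W=cloud(c);C=c["color"].astype(int)
m=(C[...,0]>150)&(C[...,1]<70)&(C[...,2]<70)&(np.abs(W[...,0]-.48)<.12)&(np.abs(W[...,1]+.33)<.12)
print(m.sum(),np.nanmedian(W[m],0))
t=read_camera("top");save("pics/t2.png",t,(175,270,350,430),6)
```

```text
tcp,knob0 mid,knob top, knob open, ring [[317.0, 243.0], [262.0, 185.0], [263.0, 165.0], [329.0, 233.0], [369.0, 215.0]]
22 [ 0.49249193 -0.33681218  0.09916619]
```

View pics/t2.png

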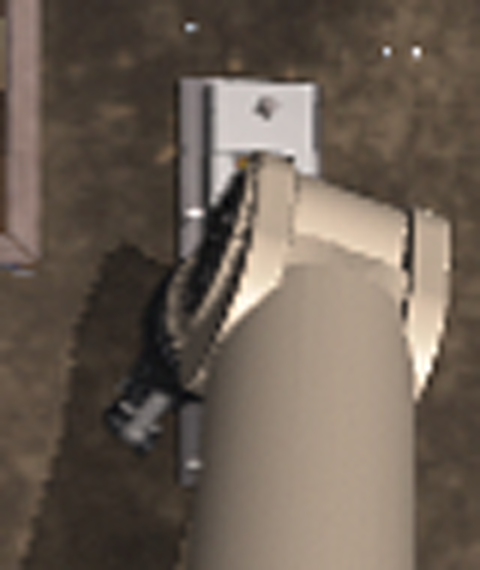

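Run:
```python
from h import *
t=read_camera("top");s=read_camera("side")
print("top tcp px",((proj(t,[[.4363,-.2891,.0854],[.4363,-.2891,.16]])-[350,175]+.5)*6).round())
W=cloud(s)
for (u,v) in [(300,180),(315,150),(345,190),(345,200),(345,205),(345,170),(265,190),(300,110),(370,80)]:
    print((u,v),W[140+v//6,290+u//6].round(4))
W=cloud(t)
for (u,v) in [(130,410),(115,415),(150,400),(125,430)]: print("top",(u,v),W[175+v//6,350+u//6].round(4))
```

```text
top tcp px [[147. 373.]
 [176. 358.]]
(300, 180) [ 0.4526 -0.2987  0.122 ]
(315, 150) [ 0.449  -0.3072  0.1411]
(345, 190) [ 0.4117 -0.2626  0.1401]
(345, 200) [ 0.4143 -0.2731  0.1271]
(345, 205) [ 0.4096 -0.2595  0.1291]
(345, 170) [ 0.4124 -0.2611  0.1531]
(265, 190) [ 0.4911 -0.3365  0.0951]
(300, 110) [ 0.4596 -0.3066  0.169 ]
(370, 80) [ 0.403  -0.2631  0.2153]
top (130, 410) [ 0.4043 -0.2539  0.2024]
top (115, 415) [ 0.3995 -0.2436  0.2223]
top (150, 400) [ 0.4081 -0.2617  0.226 ]
top (125, 430) [ 0.3938 -0.2476  0.2164]
```

The fingertips measure z≈0.12, although the reported TCP is 0.085, so they passed over the knob. I shut the fingers here (free space) to see where the shut tips really are.

Call:
{"method": "play_rows", "body": {"increments": [[[0,0,0],[0,0,0]],[[0,0,0],[0,0,0]],[[0,0,0],[0,0,0]],[[0,0,0],[0,0,0]],[[0,0,0],[0,0,0]],[[0,0,0],[0,0,0]],[[0,0,0],[0,0,0]],[[0,0,0],[0,0,0]],[[0,0,0],[0,0,0]],[[0,0,0],[0,0,0]]], "gripper": 0.0}}

```text
t: 4.52
eef_pos: [0.4381, -0.2893, 0.0856]
tool_rot: [-0.669, 0.669, -0.23, 0.23]
contact_force: [-0.7, 0.5, -0.8]
gripper_width: 0.002
```

```bash
python3 go.py .4363 -.2891 .085 142;python3 - <<'E'
from h import *
c=read_camera("side");save("pics/s3.png",c,(120,200,300,380),6)
W=cloud(c);C=c["color"].astype(int)
m=(np.abs(W[...,0]-.436)<.05)&(np.abs(W[...,1]+.289)<.045)&(W[...,2]>.05)
p=W[m];p=p[np.argsort(p[:,2])];print(len(p),p[:12].round(3).tolist())
print(((proj(c,[[.4363,-.2891,.0854],[.4363,-.2891,.115]])-[300,120]+.5)*6).round())
E
```

```text
pos [ 0.4381 -0.2893  0.0856] t 4.52 yaw -38.02 F [-0.7  0.5 -0.8] w 0.002 q7 -0.3
axes
 [[ 0.7878  0.      0.6159]
 [-0.6159 -0.      0.7878]
 [ 0.     -1.     -0.    ]]
shift tool mm [-1.5  0.6 -1. ] turn [ 0.   -0.02  0.  ] | shift after turn [-1.5  0.6 -1. ]
1594 [[0.484, -0.33, 0.094], [0.432, -0.279, 0.117], [0.425, -0.294, 0.117], [0.435, -0.275, 0.118], [0.428, -0.289, 0.118], [0.438, -0.282, 0.118], [0.433, -0.281, 0.12], [0.429, -0.281, 0.121], [0.446, -0.281, 0.122], [0.438, -0.283, 0.122], [0.438, -0.272, 0.122], [0.447, -0.284, 0.124]]
[[257. 363.]
 [260. 323.]]
```

View pics/s3.png

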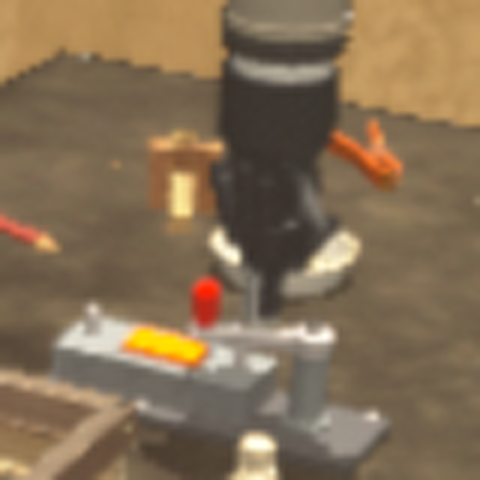

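Shut, the tips are at about (255,320), which projects to z≈0.116. The real fingertips are therefore about 30 mm higher than the reported TCP, and I will allow for that. I go back over the knob and descend deeper.

Call:
{"method": "play_rows", "body": {"increments": [[[0,-0.02,0],[0,0,0]],[[0,-0.01,0],[0,0,0]],[[0.016,0,-0.001],[0,0,0]],[[0.016,0,-0.001],[0,0,0]],[[0.016,0,-0.001],[0,0,0]],[[0.016,0,-0.001],[0,0,0]],[[0.016,0,-0.002],[0,0,0]],[[0,0,0],[0,0,0]],[[0,0,0],[0,0,0]],[[0,0,0],[0,0,0]],[[0,0.01,0],[0,0,0]],[[0,0.01,0],[0,0,0]],[[0,0.01,0],[0,0,0]],[[0,0.01,0],[0,0,0]],[[0,0.01,0],[0,0,0]],[[0,0.008,0],[0,0,0]],[[0,0,0],[0,0,0]]], "gripper": 0.042}}

```text
t: 5.98
eef_pos: [0.4961, -0.3424, 0.0552]
tool_rot: [0.669, -0.668, 0.232, -0.229]
contact_force: [-0.8, 0.8, -0.4]
gripper_width: 0.487
```

```bash
python3 go.py .4975 -.3435 .055 142;python3 - <<'E'
from h import *
c=read_camera("side");save("pics/s4.png",c,(120,200,300,380),6)
E
```

```text
pos [ 0.4961 -0.3424  0.0552] t 5.98 yaw -38.01 F [-0.8  0.8 -0.4] w 0.487 q7 -0.27
axes
 [[ 7.879e-01 -3.100e-03  6.157e-01]
 [-6.157e-01  1.900e-03  7.879e-01]
 [-3.600e-03 -1.000e+00 -5.000e-04]]
shift tool mm [1.8 0.2 0. ] turn [ 0.03 -0.01 -0.21] | shift after turn [1.8 0.2 0. ]
```

View pics/s4.png

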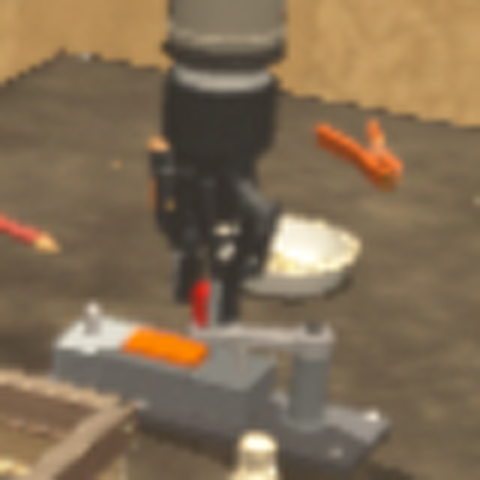

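The fingers now straddle the knob, with tips at (185,300) and (225,318) and the knob at (203,300). I run the arc.

Call:
{"method": "play_rows", "body": {"increments": [[[-0.006,0,0],[0,0,0]],[[-0.0056,0,0.0034],[0,0,0]],[[-0.0058,0,0.003],[0,0,0]],[[-0.0061,0,0.0024],[0,0,0]],[[-0.0063,0,0.0019],[0,0,0]],[[-0.0064,0,0.0013],[0,0,0]],[[-0.0065,0,0.0008],[0,0,0]],[[-0.0065,0,0.0002],[0,0,0]],[[-0.0065,0,-0.0004],[0,0,0]],[[-0.0065,0,-0.0009],[0,0,0]],[[-0.0064,0,-0.0015],[0,0,0]],[[-0.0062,0,-0.002],[0,0,0]],[[-0.006,0,-0.0026],[0,0,0]],[[-0.0058,0,-0.0031],[0,0,0]],[[-0.0055,0,-0.0036],[0,0,0]],[[-0.0025,0,-0.002],[0,0,0]],[[0,0,0],[0,0,0]]]}}

```text
t: 7.45
eef_pos: [0.4194, -0.2876, 0.0574]
tool_rot: [-0.668, 0.669, -0.231, 0.23]
contact_force: [-0.7, 1.2, -0.6]
gripper_width: 0.493
```

```bash
cat > knob.py <<'E'
from h import *
c=read_camera("side")
W=cloud(c);C=c["color"].astype(int)
m=(C[...,0]>140)&(C[...,1]<80)&(C[...,2]<80)&(np.abs(W[...,0]-.46)<.1)&(np.abs(W[...,1]+.32)<.09)&(W[...,2]>.06)
v,u=np.nonzero(m);p=np.array([[u.mean(),v.mean()]]);k=onplane(c,p,np.nanmedian(W[m][:,2]))[0]
print("knob n",m.sum(),np.nanmedian(W[m],0).round(4),"ray",k.round(4),"angle rad",np.arctan2(k[1]+.3663,k[0]-.426)+np.radians(2.5))
save("pics/knob.png",c,(120,200,300,380),6)
E
python3 knob.py; python3 go.py .4293 -.2913 .055 142
```

```text
knob n 27 [ 0.4273 -0.2831  0.1005] ray [ 0.4271 -0.2821] angle rad 1.6019056333979131
pos [ 0.42   -0.2876  0.0575] t 7.5 yaw -38.06 F [-0.1  1.1 -0.5] w 0.495 q7 -0.3
axes
 [[ 7.873e-01 -1.200e-03  6.166e-01]
 [-6.166e-01  2.000e-04  7.873e-01]
 [-1.000e-03 -1.000e+00 -6.000e-04]]
shift tool mm [9.6 2.5 2.8] turn [ 0.03 -0.06 -0.06] | shift after turn [9.6 2.5 2.8]
```

Call:
{"method": "play_rows", "body": {"increments": [[[-0.002,0,-0.001],[0,0,0]],[[-0.002,0,-0.001],[0,0,0]],[[0,0,0],[0,0,0]],[[0,0,0],[0,0,0]]]}}

```text
t: 7.83
eef_pos: [0.4165, -0.2866, 0.0576]
tool_rot: [-0.669, 0.669, -0.23, 0.23]
contact_force: [-1.0, 0.0, 0.0]
gripper_width: 0.491
```

```bash
python3 knob.py; python3 go.py .404 .1916 .2 -44.7; python3 go.py .404 .1916 .2 135.3
```

```text
knob n 29 [ 0.4261 -0.2831  0.101 ] ray [ 0.424  -0.2818] angle rad 1.6378837429895683
pos [ 0.4165 -0.2866  0.0576] t 7.88 yaw -38.02 F [ 0.1 -1.1 -0.2] w 0.489 q7 -0.29
axes
 [[ 7.878e-01 -3.000e-04  6.160e-01]
 [-6.160e-01  1.000e-04  7.878e-01]
 [-3.000e-04 -1.000e+00 -2.000e-04]]
shift tool mm [-304.4 -142.4  369. ] turn [ 0.01  6.68 -0.02] | shift after turn [-345.2 -142.4  331.1]
pos [ 0.4165 -0.2866  0.0576] t 7.88 yaw -38.02 F [ 0.1 -1.1 -0.2] w 0.489 q7 -0.29
axes
 [[ 7.878e-01 -3.000e-04  6.160e-01]
 [-6.160e-01  1.000e-04  7.878e-01]
 [-3.000e-04 -1.000e+00 -2.000e-04]]
shift tool mm [-304.4 -142.4  369. ] turn [ 0.01  6.68 -0.02] | shift after turn [-345.2 -142.4  331.1]
```

Call:
{"method": "play_rows", "body": {"increments": [[[0.004,0,0],[0,0,0]],[[0,-0.0285,0],[0,3.35,0]],[[0,-0.0285,0],[0,3.35,0]],[[0,-0.0285,0],[0,0,0]],[[0,-0.0285,0],[0,0,0]],[[0,-0.0285,0],[0,0,0]],[[-0.0179,0,0.0303],[0,0,0]],[[-0.0179,0,0.0303],[0,0,0]],[[-0.0179,0,0.0303],[0,0,0]],[[-0.0179,0,0.0303],[0,0,0]],[[-0.0179,0,0.0303],[0,0,0]],[[-0.0179,0,0.0303],[0,0,0]],[[-0.0179,0,0.0303],[0,0,0]],[[-0.032,0,0.0169],[0,0,0]],[[-0.032,0,0.0169],[0,0,0]],[[-0.032,0,0.0169],[0,0,0]],[[-0.032,0,0.0169],[0,0,0]],[[-0.032,0,0.0169],[0,0,0]],[[-0.032,0,0.0169],[0,0,0]],[[-0.032,0,0.0169],[0,0,0]]]}}

```text
t: 9.55
eef_pos: [0.4033, 0.1931, 0.2003]
tool_rot: [0.654, -0.654, 0.269, -0.269]
contact_force: [0.5, 0.4, -0.0]
gripper_width: 0.491
```

Call:
{"method": "play_rows", "body": {"increments": [[[0,0,0],[0,0,0]],[[0,0,0],[0,0,0]],[[0,0,0],[0,0,0]],[[0,0,0],[0,0,0]]], "gripper": 0.06}}

```text
t: 9.88
eef_pos: [0.4045, 0.1901, 0.1999]
tool_rot: [-0.653, 0.654, -0.27, 0.27]
contact_force: [-0.6, -0.5, -0.0]
gripper_width: 0.704
```

```bash
python3 go.py .404 .1916 .2 -44.7
python3 - <<'E'
from h import *
c=read_camera("side");t=read_camera("top")
W=cloud(c);p=get_obs()["eef_pos"]
m=(np.abs(W[...,0]-p[0])<.08)&(np.abs(W[...,1]-p[1])<.08)&(W[...,2]>.08)
q=W[m];q=q[np.argsort(q[:,2])];print(p,len(q),q[:15].round(3).tolist())
W=cloud(t); 
m=(W[...,2]>.07)&(np.hypot(W[...,0]-.426,W[...,1]+.3663)<.09)
a=t["color"][200:280,350:430];a=cv2.resize(a,None,fx=4.5,fy=4.5)
b=c["color"][190:290,210:310];b=cv2.resize(b,None,fx=4.2,fy=4.2)
o=np.zeros((420,790,3),np.uint8);o[:360,:360]=a;o[:420,365:785]=b
cv2.imwrite("pics/c5.png",o[...,::-1])
E
```

```text
pos [0.4045 0.1901 0.1999] t 9.88 yaw -44.84 F [-0.6 -0.5 -0. ] w 0.704 q7 -1.45
axes
 [[ 7.091e-01 -4.000e-04  7.051e-01]
 [-7.051e-01 -7.000e-04  7.091e-01]
 [ 3.000e-04 -1.000e+00 -8.000e-04]]
shift tool mm [-1.4 -0.1  0.7] turn [ 0.05 -0.14  0.01] | shift after turn [-1.4 -0.1  0.7]
[0.40448281 0.19018044 0.19995507] 4870 [[0.428, 0.169, 0.234], [0.379, 0.216, 0.235], [0.376, 0.217, 0.236], [0.383, 0.221, 0.236], [0.428, 0.175, 0.237], [0.373, 0.216, 0.237], [0.371, 0.208, 0.237], [0.423, 0.165, 0.237], [0.418, 0.163, 0.237], [0.42, 0.164, 0.237], [0.373, 0.204, 0.238], [0.38, 0.222, 0.238], [0.375, 0.213, 0.238], [0.43, 0.172, 0.238], [0.427, 0.171, 0.238]]
```

View pics/c5.png

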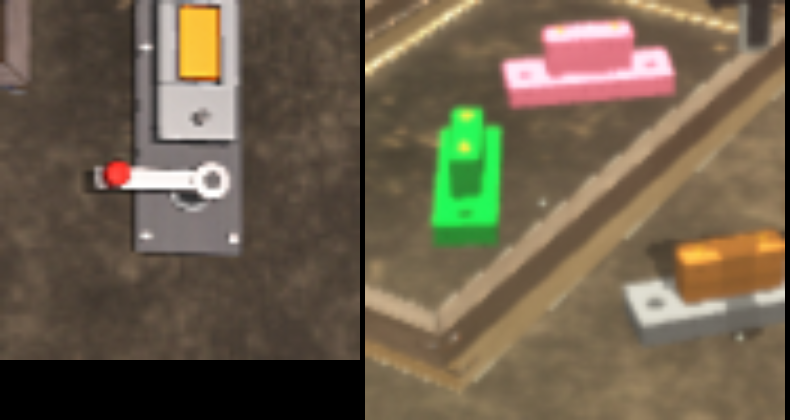

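The hold-down is open: bar horizontal, knob at (118,173) left of the ring at (210,180). The tips again sit about 30 mm above the reported TCP. I descend on the upper half.

Call:
{"method": "play_rows", "body": {"increments": [[[0,0.025,0],[0,0,0]],[[0,0.025,0],[0,0,0]],[[0,0.025,0],[0,0,0]],[[0,0.025,0],[0,0,0]],[[0,0.025,0],[0,0,0]],[[0,0.02,0],[0,0,0]],[[0,0.02,0],[0,0,0]],[[0,0.012,0],[0,0,0]],[[0,0.01,0],[0,0,0]],[[0,0.006,0],[0,0,0]],[[0,0.004,0],[0,0,0]],[[0,0.002,0],[0,0,0]],[[0,0,0],[0,0,0]],[[0,0,0],[0,0,0]]]}}

```text
t: 11.15
eef_pos: [0.4045, 0.1917, 0.0016]
tool_rot: [0.654, -0.654, 0.269, -0.269]
contact_force: [-0.4, -0.6, -0.0]
gripper_width: 0.705
```

```bash
python3 go.py .404 .1916 -.003 -44.7
python3 - <<'E'
from h import *
c=read_camera("side");save("pics/s6.png",c,(200,300,230,350),5)
W=cloud(c);C=c["color"].astype(int)
E
```

```text
pos [0.4045 0.1917 0.0016] t 11.15 yaw -44.72 F [-0.4 -0.6 -0. ] w 0.705 q7 -1.73
axes
 [[ 7.105e-01  1.000e-03  7.037e-01]
 [-7.037e-01  4.000e-04  7.105e-01]
 [ 4.000e-04 -1.000e+00  9.000e-04]]
shift tool mm [-0.3  4.6 -0.4] turn [-0.05 -0.02  0.02] | shift after turn [-0.3  4.6 -0.4]
```

View pics/s6.png

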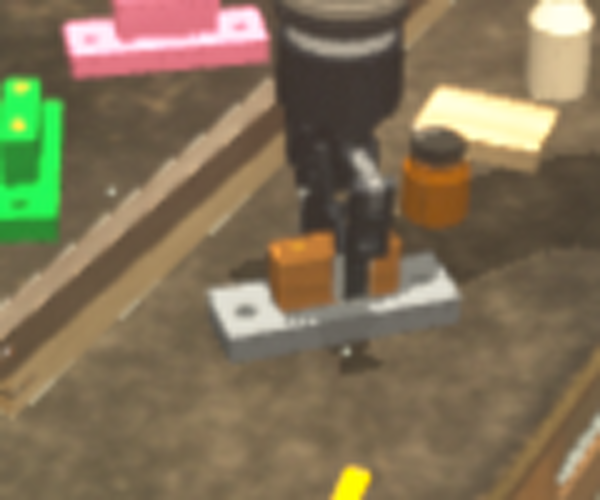

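The fingers straddle the rib (near finger at (360,250)) with nothing touching. I lower 3 mm and grip.

Call:
{"method": "play_rows", "body": {"increments": [[[0,0.003,0],[0,0,0]],[[0,0,0],[0,0,0]],[[0,0,0],[0,0,0]],[[0,0,0],[0,0,0]],[[0,0,0],[0,0,0]],[[0,0,0],[0,0,0]],[[0,0,0],[0,0,0]],[[0,0,0],[0,0,0]],[[0,0,0],[0,0,0]],[[0,0,0],[0,0,0]]], "gripper": 0.0, "grip_force": 80}}

```text
t: 12.03
eef_pos: [0.404, 0.1918, -0.0016]
tool_rot: [0.654, -0.654, 0.269, -0.269]
contact_force: [-1.7, 0.9, 6.0]
gripper_width: 0.288
```

Call:
{"method": "play_rows", "body": {"increments": [[[0,-0.01,0],[0,0,0]],[[0,-0.02,0],[0,0,0]],[[0,-0.03,0],[0,0,0]],[[0,-0.03,0],[0,0,0]],[[0,-0.03,0],[0,0,0]],[[0,-0.03,0],[0,0,0]],[[0,-0.03,0],[0,0,0]],[[0,-0.02,0],[0,0,0]],[[0,0,0],[0,0,0]],[[0,0,0],[0,0,0]]]}}

```text
t: 12.87
eef_pos: [0.4043, 0.1914, 0.1989]
tool_rot: [0.654, -0.654, 0.269, -0.27]
contact_force: [-0.8, -0.3, -2.7]
gripper_width: 0.294
```

```bash
python3 go.py .535 -.370 .2 87.5;python3 go.py .48 -.05 .2 -92.5
```

```text
pos [0.4043 0.1914 0.1989] t 12.87 yaw -44.74 F [-0.8 -0.3 -2.7] w 0.294 q7 -1.46
axes
 [[ 7.103e-01  2.000e-03  7.039e-01]
 [-7.039e-01  3.000e-04  7.103e-01]
 [ 1.200e-03 -1.000e+00  1.600e-03]]
shift tool mm [ 488.    -1.  -306.7] turn [-1.200e-01  4.776e+01  3.000e-02] | shift after turn [555.2  -1.1 155.1]
pos [0.4043 0.1914 0.1989] t 12.87 yaw -44.74 F [-0.8 -0.3 -2.7] w 0.294 q7 -1.46
axes
 [[ 7.103e-01  2.000e-03  7.039e-01]
 [-7.039e-01  3.000e-04  7.103e-01]
 [ 1.200e-03 -1.000e+00  1.600e-03]]
shift tool mm [ 223.7   -1.  -118.1] turn [-1.200e-01  4.776e+01  3.000e-02] | shift after turn [237.9  -1.1  86.2]
```

Call:
{"method": "play_rows", "body": {"increments": [[[0,0,0],[0,6.82,0]],[[0,0,0],[0,6.82,0]],[[0,0,0],[0,6.82,0]],[[0,0,0],[0,6.82,0]],[[0,0,0],[0,6.82,0]],[[0,0,0],[0,6.82,0]],[[0,0,0],[0,6.82,0]],[[0.02975,0,0.0108],[0,0,0]],[[0.02975,0,0.0108],[0,0,0]],[[0.02975,0,0.0108],[0,0,0]],[[0.02975,0,0.0108],[0,0,0]],[[0.02975,0,0.0108],[0,0,0]],[[0.02975,0,0.0108],[0,0,0]],[[0.02975,0,0.0108],[0,0,0]],[[0.02975,0,0.0108],[0,0,0]]]}}

```text
t: 14.12
eef_pos: [0.4786, -0.0516, 0.196]
tool_rot: [0.488, -0.49, 0.512, -0.51]
contact_force: [0.5, -0.1, -3.3]
gripper_width: 0.289
```

Call:
{"method": "play_rows", "body": {"increments": [[[0.0317,0,0.0069],[0,0,0]],[[0.0317,0,0.0069],[0,0,0]],[[0.0317,0,0.0069],[0,0,0]],[[0.0317,0,0.0069],[0,0,0]],[[0.0317,0,0.0069],[0,0,0]],[[0.0317,0,0.0069],[0,0,0]],[[0.0317,0,0.0069],[0,0,0]],[[0.0317,0,0.0069],[0,0,0]],[[0.0317,0,0.0069],[0,0,0]],[[0.0317,0,0.0069],[0,0,0]],[[0,0.03,0],[0,0,0]],[[0,0.03,0],[0,0,0]],[[0,0.02,0],[0,0,0]],[[0,0,0],[0,0,0]],[[0,0,0],[0,0,0]],[[0,0,0],[0,0,0]]]}}

```text
t: 15.45
eef_pos: [0.5358, -0.3696, 0.1184]
tool_rot: [-0.489, 0.489, -0.51, 0.511]
contact_force: [0.1, 0.1, -2.6]
gripper_width: 0.29
```

```bash
python3 go.py .535 -.370 .12 87.5
python3 - <<'E'
from h import *
c=read_camera("side");t=read_camera("top")
np.savez("top1.npz",W=cloud(t),**t);np.savez("side1.npz",W=cloud(c),**c)
o=np.zeros((600,790,3),np.uint8)
a=cv2.resize(c["color"][130:210,300:370],None,fx=7,fy=7,interpolation=cv2.INTER_CUBIC);o[:560,:490]=a
b=cv2.resize(t["color"][180:262,370:412],None,fx=7,fy=7,interpolation=cv2.INTER_CUBIC);o[:574,496:790]=b
cv2.imwrite("pics/c7.png",o[...,::-1])
E
```

```text
pos [ 0.5358 -0.3696  0.1184] t 15.45 yaw -92.44 F [ 0.1  0.1 -2.6] w 0.29 q7 -1.16
axes
 [[-0.0425  0.      0.9991]
 [-0.9991 -0.     -0.0425]
 [ 0.     -1.      0.    ]]
shift tool mm [ 0.5 -1.6 -0.8] turn [-0.    0.06  0.  ] | shift after turn [ 0.5 -1.6 -0.8]
```

View pics/c7.png

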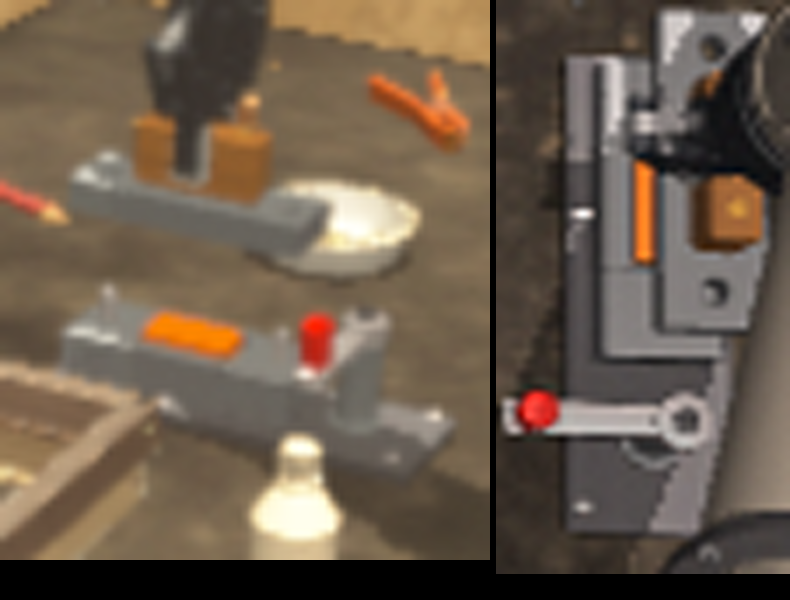

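The upper half hangs level over the mould. In the top crop its holes are at (712,46) and (713,292), and its left edge runs from (660,10) to (661,330). I work out its offset from the dowels.

Run:
```python
from h import *
T=np.load("top1.npz")
def P(pts,z):
    p=(np.array(pts,float)-(496,0)+.5)/7-.5+(370,180)
    return onplane(T,p,z)*1000
h=P([(712,46),(713,292)],.140);d=h[0]-h[1]
print("holes",h.round(1),"len",np.linalg.norm(d).round(1),"ang",np.degrees(np.arctan2(d[1],d[0])).round(2),"mid",h.mean(0).round(1))
e=P([(660,10),(661,330)],.140);d=e[0]-e[1];print("edge",e.round(1),np.linalg.norm(d).round(1),np.degrees(np.arctan2(d[1],d[0])).round(2))
print("mould plate L",P([(567,57),(566,533)],.012).round(1),"block L",P([(603,62),(602,357)],.042).round(1))
r=P([(684,419)],.078)[0];k=P([(540,409)],.109)[0];print("ring",r.round(1),"knob",k.round(1),np.arctan2(*(k-r)[::-1])+np.radians(2.5))
# side: plate underside edge check by depth
W=np.load("side1.npz")["W"]
m=(np.abs(W[...,0]-.535)<.1)&(np.abs(W[...,1]+.345)<.012)&(W[...,2]>.1)&(W[...,2]<.15)
print("front face z",np.percentile(W[m][:,2],[2,50,98]).round(4),m.sum())
```

```text
holes [[ 596.4 -372.2]
 [ 479.6 -366.6]] len 116.9 ang -2.74 mid [ 538.  -369.4]
edge [[ 613.9 -348.4]
 [ 462.1 -341.4]] 152.0 -2.67
mould plate L [[ 617.5 -332.2]
 [ 376.9 -320.9]] block L [[ 608.8 -343.4]
 [ 461.1 -335.9]]
ring [ 426.5 -365.9] knob [ 429.1 -289.8] 1.5797659640634125
front face z [0.1189 0.1319 0.1465] 212
```

Call:
{"method": "play_rows", "body": {"increments": [[[0,0.01,-0.001],[0,0,0]],[[0,0.015,-0.0008],[0,0,0]],[[0,0.015,0],[0,0,0]],[[0,0.008,0],[0,0,0]],[[0,0,0],[0,0,0]],[[0,0,0],[0,0,0]],[[0,0,0],[0,0,0]]]}}

```text
t: 16.13
eef_pos: [0.5344, -0.3699, 0.0711]
tool_rot: [-0.489, 0.489, -0.51, 0.511]
contact_force: [-0.4, -0.0, -2.8]
gripper_width: 0.292
```

```bash
python3 go.py .535 -.370 .07 87.5
python3 - <<'E'
from h import *
c=read_camera("side");t=read_camera("top")
np.savez("top2.npz",W=cloud(t),**t);np.savez("side2.npz",W=cloud(c),**c)
o=np.zeros((600,790,3),np.uint8)
a=cv2.resize(c["color"][140:200,300:370],None,fx=7,fy=7,interpolation=cv2.INTER_CUBIC);o[:420,:490]=a
b=cv2.resize(t["color"][180:262,370:412],None,fx=7,fy=7,interpolation=cv2.INTER_CUBIC);o[:574,496:790]=b
cv2.imwrite("pics/c8.png",o[...,::-1])
E
```

```text
pos [ 0.5344 -0.3699  0.0711] t 16.13 yaw -92.46 F [-0.4 -0.  -2.8] w 0.292 q7 -1.17
axes
 [[-4.290e-02  1.500e-03  9.991e-01]
 [-9.991e-01 -9.000e-04 -4.290e-02]
 [ 8.000e-04 -1.000e+00  1.500e-03]]
shift tool mm [0.  1.1 0.6] turn [-0.09  0.04  0.05] | shift after turn [0.  1.1 0.6]
```

View pics/c8.png

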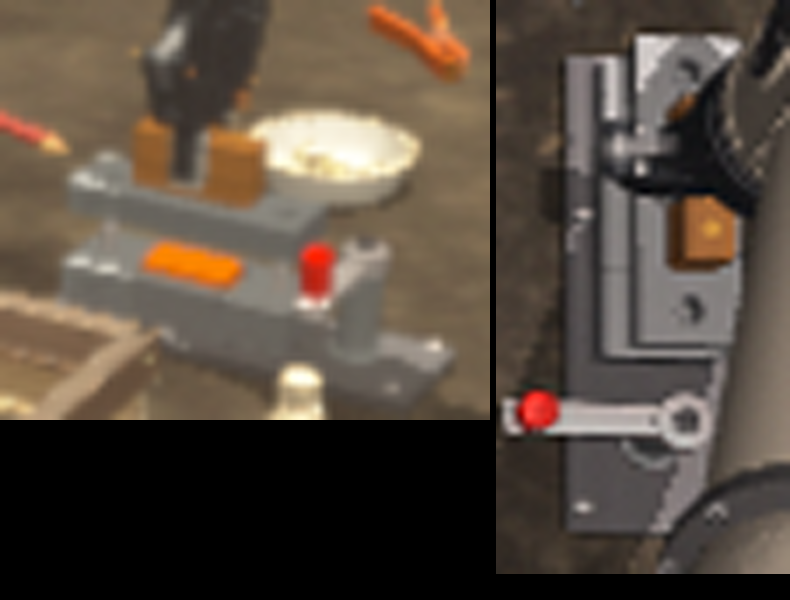

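Run:
```python
from h import *
T=np.load("top2.npz")
def P(pts,z):
    p=(np.array(pts,float)-(496,0)+.5)/7-.5+(370,180)
    return onplane(T,p,z)*1000
for z in(.0927,.098):
  h=P([(689,70),(690,310)],z);d=h[0]-h[1]
  print("holes",h.round(1),"len",np.linalg.norm(d).round(1),"ang",np.degrees(np.arctan2(d[1],d[0])).round(2),"mid",h.mean(0).round(1))
  e=P([(636,35),(636,345)],z);d=e[0]-e[1];print("edge",e.mean(0).round(1),np.linalg.norm(d).round(1),np.degrees(np.arctan2(d[1],d[0])).round(2))
# edge localisation by gradient along columns/rows in raw image
g=cv2.cvtColor(T["color"],cv2.COLOR_RGB2GRAY).astype(float)
for nm,col,r0,r1 in(("far end cover",395,180,192),("near end",392,224,236)): print(nm,g[r0:r1,col].astype(int))
```

```text
holes [[ 594.3 -373.1]
 [ 477.3 -367.6]] len 117.1 ang -2.67 mid [ 535.8 -370.3]
edge [ 536.3 -344.4] 151.2 -2.78
holes [[ 593.2 -371.7]
 [ 476.6 -366.3]] len 116.7 ang -2.67 mid [ 534.9 -369. ]
edge [ 535.4 -343.1] 150.7 -2.78
far end cover [ 56  56  57  55  50 164 146 124 119 112 116 108]
near end [131 131 130 130 133  65 145  34  75  78  78  78]
```

Call:
{"method": "play_rows", "body": {"increments": [[[0,0.004,-0.0006],[0,0,0]],[[0,0.004,0],[0,0,0]],[[0,0.003,0],[0,0,0]],[[0,0.002,0],[0,0,0]],[[0,0.002,0],[0,0,0]],[[0,0,0],[0,0,0]],[[0,0,0],[0,0,0]]]}}

```text
t: 16.82
eef_pos: [0.5332, -0.3697, 0.055]
tool_rot: [-0.489, 0.489, -0.511, 0.511]
contact_force: [0.7, -1.2, -4.6]
gripper_width: 0.291
```

```bash
python3 go.py .535 -.370 .0404 87.5; python3 -c "
from h import *
print(get_obs()['torque'])"
```

```text
pos [ 0.5332 -0.3697  0.055 ] t 16.82 yaw -92.46 F [ 0.7 -1.2 -4.6] w 0.291 q7 -1.17
axes
 [[-4.290e-02  2.000e-04  9.991e-01]
 [-9.991e-01 -2.000e-04 -4.290e-02]
 [ 2.000e-04 -1.000e+00  2.000e-04]]
shift tool mm [ 0.3 14.6  1.8] turn [-0.01  0.04  0.01] | shift after turn [ 0.3 14.6  1.8]
[-0.1908207  -0.11900414 -0.0433414 ]
```

Call:
{"method": "play_rows", "body": {"increments": [[[0,0.002,0],[0,0,0]],[[0,0.002,0],[0,0,0]],[[0,0.002,0],[0,0,0]],[[0,0.001,0],[0,0,0]],[[0,0,0],[0,0,0]],[[0,0,0],[0,0,0]]]}}

```text
t: 17.32
eef_pos: [0.5333, -0.3697, 0.0481]
tool_rot: [-0.489, 0.489, -0.51, 0.511]
contact_force: [2.6, -1.9, -4.3]
gripper_width: 0.291
```

Call:
{"method": "play_rows", "body": {"increments": [[[0,0.001,0],[0,0,0]],[[0,0.001,0],[0,0,0]],[[0,0.001,0],[0,0,0]],[[0,0,0],[0,0,0]],[[0,0,0],[0,0,0]]]}}

```text
t: 17.73
eef_pos: [0.5334, -0.3697, 0.0456]
tool_rot: [-0.489, 0.489, -0.51, 0.511]
contact_force: [0.9, -1.0, 1.9]
gripper_width: 0.289
```

Pad contact came at reported z≈0.046, as predicted, so the faces should meet near 0.040. I press on.

Call:
{"method": "play_rows", "body": {"increments": [[[0,0.001,0],[0,0,0]],[[0,0.001,0],[0,0,0]],[[0,0.001,0],[0,0,0]],[[0,0.001,0],[0,0,0]],[[0,0,0],[0,0,0]],[[0,0,0],[0,0,0]],[[0,0,0],[0,0,0]]]}}

```text
t: 18.32
eef_pos: [0.5334, -0.3697, 0.0417]
tool_rot: [-0.489, 0.489, -0.51, 0.511]
contact_force: [0.0, -0.0, 5.7]
gripper_width: 0.291
```

Call:
{"method": "play_rows", "body": {"increments": [[[0,0.001,0],[0,0,0]],[[0,0.001,0],[0,0,0]],[[0,0,0],[0,0,0]],[[0,0,0],[0,0,0]],[[0,0,0],[0,0,0]]]}}

```text
t: 18.73
eef_pos: [0.5334, -0.3698, 0.0404]
tool_rot: [-0.489, 0.489, -0.51, 0.511]
contact_force: [-2.2, 0.5, 11.2]
gripper_width: 0.293
```

Call:
{"method": "play_rows", "body": {"increments": [[[0,0.001,0],[0,0,0]],[[0,0.0005,0],[0,0,0]],[[0,0,0],[0,0,0]],[[0,0,0],[0,0,0]],[[0,0,0],[0,0,0]],[[0,0,0],[0,0,0]]]}}

```text
t: 19.23
eef_pos: [0.5335, -0.3698, 0.0404]
tool_rot: [-0.489, 0.489, -0.51, 0.511]
contact_force: [-6.3, 3.3, 21.7]
gripper_width: 0.291
```

```bash
python3 go.py .535 -.370 .04 87.5
python3 - <<'E'
from h import *
c=read_camera("side");t=read_camera("top")
o=np.zeros((600,790,3),np.uint8)
a=cv2.resize(c["color"][150:200,300:370],None,fx=7,fy=7,interpolation=cv2.INTER_CUBIC);o[:350,:490]=a
b=cv2.resize(t["color"][180:262,370:412],None,fx=7,fy=7,interpolation=cv2.INTER_CUBIC);o[:574,496:790]=b
cv2.imwrite("pics/c9.png",o[...,::-1])
E
```

```text
pos [ 0.5335 -0.3698  0.0404] t 19.23 yaw -92.47 F [-6.3  3.3 21.7] w 0.291 q7 -1.17
axes
 [[-4.310e-02  9.000e-04  9.991e-01]
 [-9.991e-01 -8.000e-04 -4.310e-02]
 [ 7.000e-04 -1.000e+00  9.000e-04]]
shift tool mm [0.1 0.4 1.5] turn [-0.05  0.03  0.04] | shift after turn [0.1 0.4 1.5]
```

View pics/c9.png

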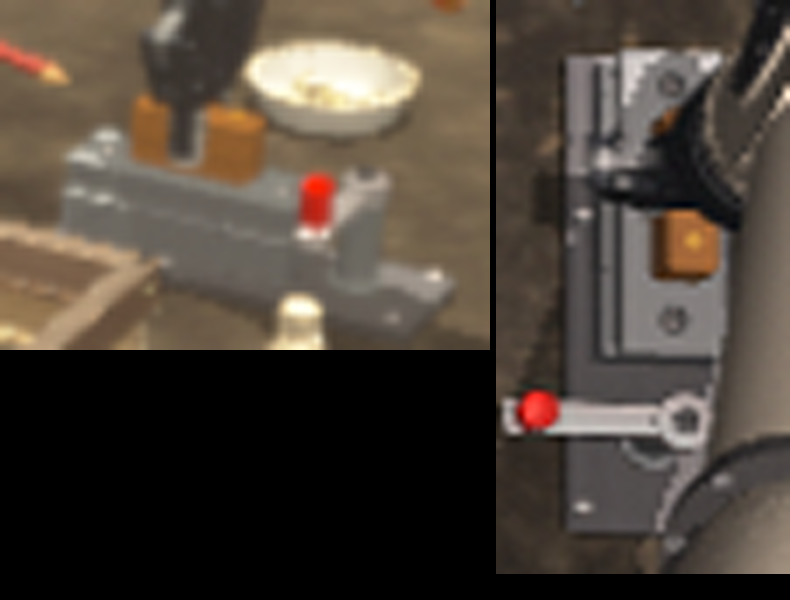

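The mould is shut: no gap shows along the joint, the dowels show in both holes (672,83) and (672,320), and the knob is open at (538,410). The last 1.5 mm of push added 10 N with no travel, so the faces are in hard contact.

```bash
python3 -c "
from station import *
print(hand_in()); o=get_obs(); print(o['t'],o['eef_pos'],o['contact_force'],o['gripper_width'])"
```

```text
the job is handed in; nothing more can be done
None
the job is handed in; nothing more can be done
```

I swung the hold-down arm to its open stop, fitted the upper half over both dowels and pressed it shut. I handed the job in at about 19 s, still gripping at 80 N and pressing.

**Last checks**
- **Faces meet:** the final pictures showed no gap. The last 1.5 mm of commanded push raised the vertical force from 11 N to 22 N with no further travel.
- **Dowels:** both show in their holes.
- **Hold-down:** measured at about 1.58 rad from the top view before fitting, and it looked unchanged in the last picture.
- **Bystanders:** the tool stayed well clear of the glue bottle, amber jar and off-cut. I did not re-measure where they stand.

**What disagreed**
- **Tool height:** the cameras showed the real fingertips about 30 mm higher than the reported tool position. My first swing therefore passed over the knob without touching it. I allowed for that offset afterwards, and the contact heights with the pad and the faces then came out as predicted.
- **Centring:** the last position check, 9 mm above the dowels, put the upper half within about 1 mm of the mould's centre. A small sideways force of about 7 N remained at the end.

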